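Open the lift-and-slide parts case on the electronics lab bench

TASK

Open the blue parts case whose lid has the red knob: raise the lid over the low yellow lip at the end of the case, slide it out of its grooves through that end, and set it down gently, knob up, flat in the middle of the green mat. Do not drop it, and leave the lid with the black knob shut where it is.

Things in the scene. Friction and masses are not known exactly. Their poses are not given: they have to be found in the camera images.
- lid_red: Lid to take out, loose, about 0.14 kg: white plate 88 (x) x 150 (y) x 5 mm, two red stripes, at its centre an upright round red knob 24 mm across, 40 mm tall. Origin: centre of the plate's underside, below the knob (plate top z 5, knob top z 45). z up. Starts shut in its case, axes as case_red's. Grip the knob from above, fingers closing along y (side rails stand close in x).
- case_red: Its case: blue, fixed, 112 (x) x 166 (y) x 69 mm; an identical one holds the black lid. Origin: underside centre, z up. Lid's underside at z 40 on side ledges; grooves z 40-64 under 5 mm rails along both long sides, 72 mm apart; 6 mm side play. Lid leaves along -y: yellow lip there tops at z 47 (other end wall z 69). Raise lid level 7-19 mm (best 13), slide; it is free after 165 mm.
- mat: Green bench mat, fixed, 200 (x) by 240 (y) by 3 mm. Origin: centre of its underside; z up, its top at z 3 mm.
- lid_black: Bystander lid, to be left alone: as the red one, but with a black knob and stripes, shut in the other blue case (112 x 166 x 69 mm, fixed), which stands beside the red lid's case, nearer or farther. Origin: centre of the plate's underside.
Things that resemble listed ones, but are neither listed nor needed, are in the scene too. What is shaped like the case_red but pink is not meant.

How it is judged:
By the outcome, as a careful person would: the job done as asked, in the order asked, and still so for the second after the job is handed in, with the robot touching nothing.
It also fails if it takes over 46 s, if anything falls off the work surface, if the arm or the gripper's body presses on something with over 40 N, if the wrist force passes 120 N, or if a joint passes its speed limit or range.

ROBOT

A 6-joint arm with a two-finger parallel gripper is mounted at the origin on the work surface. World frame = base frame: x ahead of the robot, y to its left, z up, the work surface at z = 0. Lengths are in mm, angles in rad, forces in N, time in s.
With the tool pointing down it reaches from about 375 to 900 mm from the base axis. Payload 3.1 kg.
Tool frame: the origin (TCP) lies on the centre line of the jaws, within the pads' length; the fingertips stand tips_ahead ahead of it and the grasp point (between the pads) lies 11 mm behind it (tips_ahead is the distance from the TCP to the fingertips, in mm); z points along the fingers, y is the line along which they close (so a half turn about z gives the same grasp; the last joint's range is limited). The gripper opens to 85 mm and grips with 20 to 120 N. Pads are 22 mm wide; open, the fingers measure 114 mm over their backs; the gripper's body (76 mm by 85 mm) begins 54 mm behind the grasp point. The pads swing forward as they close: fully open they stand 13 mm farther back than shut.
Start: joints at [-1.395, 0.527, 1.433, -0, 1.181, -0.178], TCP at [217.148, -586.04, 200.21] pointing down, gripper open.
Joint ranges: [-3.08, 3.08], [-0.75, 2.2], [0.22, 2.44], [-1.43, 4.57], [0, 2.65], [-2.85, 2.85]. Speed limits (rad/s): [2.79, 2.79, 3.14, 3.14, 3.14, 3.14].

INTERFACE

Orientations are given as a rotation vector (axis times angle).
In Python, from cell import observe, get_image, hand_in, spot_in, trace, tips_ahead gives the robot as it stands.
- The arm moves only by the tool servo_tool, never from a script. Its argument "increments" is one flat list of numbers, 4 for each row, row after row: the shift along the tool's x, y, z in cm, then the turn about the tool's z in degrees. A call has 1 to 8 rows; each row shifts and turns the commanded pose from where the row before left it, along the tool's axes as they then stand; what a row does not reach is not made up. A row lasts 1/12 s, in which the tool goes at most 41.7 mm and 7.16 degrees, less where a joint would pass 70% of its speed; a pose out of reach is approached as far as the arm can. A call is refused whole if a number of a shift passes 4.17 or a number of a turn 7.16, either way. A call with a gripper value outside its range is refused whole. "fingers" is the closure, from -1 (fully open) to 1 (shut), so that 0 is half open, set as the call begins (left out, the last holds). The fingers move at their own pace and stop on an object; "squeeze" is the grip in N (left out, the last holds). Time passes only in rows, so rows that do not move let the fingers close. It gives the time, the measured TCP pose, the force and the opening at its end, in the units of the state.
- observe(): the state, without advancing time (a new reading comes with each control period).
- get_image(name): name is "scene" or "side" or "wrist"; returns a dict with "image" (384x512x3 uint8, red, green, blue), "fx", "fy", "cx", "cy" (pixels), "k1" (the pictures are not rectified: a ray, as slopes to the right and down, at radius r is drawn at 1 + k1 r^2 times it, then the intrinsics apply), "xyz" and "attitude" of the camera in the world. Camera axes: x right, y down, z forward; pixel columns grow to the right and rows downward; lengths in mm; the calibration is good to about 2 mm. A picture is of the moment at which its call begins. There is no depth.
- hand_in(): hands the job in, once; it reports no verdict.
Trained networks look in the newest picture that a camera, given by its name, has taken for a name from the list of things; names that differ only in an ending like _2 or _b are one class to them, and where a whole thing is asked for, a point or a joint stands for the part that bears it (a point fixed in the world has none). Each returns a list of dicts, best first, with "score" (0 to 1); they miss things now and then, are a little off and sometimes report something else, mostly with a low value. They report only what shows in the picture. A call takes as long as a camera call. They do not tell look-alikes from the thing itself.
- spot_in(camera, thing): "point" ([x, y, z] in mm, in the coordinates of the camera as it stood for that picture, good to about 4 mm: the middle of the surface that is visible of it).
- trace(camera, thing): "region" (384x512 bool, what is visible of it).
The state is a dict: "clock": time; "q": joint angles; "dq": joint speeds; "tau": joint torques, N m; "tcp_pos": TCP position; "tool_rot": TCP orientation; "wrist_force": force on the tool from outside, world axes, zero at the start; "torque": the same for the moment, N m; "opening": finger opening in mm.
Only numpy, scipy, OpenCV 4.12 (cv2) and the standard library are available. Lean on these libraries where they do the work, as an engineer would, in place of code of your own. Each camera call takes 0.05 s, during which the arm holds its last target. There are 200 camera calls.

## Working session

There is one attempt and no reset: what is moved stays moved. The work goes in short steps, Python scripts to look and compute and a tool call to move; the robot and the scene stay as the last step left them, time stands still between calls to the robot, and variables do not carry over. Pictures are saved under pics/ and viewed, on a budget of 10 in all, crops included, one or two more only if the job needs it, and the job is handed in when it is done.

Besides the shell and the picture viewer there is one more tool, called as name(argument=value, ...), one argument or row to a line, values as JSON. servo_tool: Moves the arm, as the interface text tells. Its arguments: {"type":"object","properties":{"increments":{"type":"array"},"fingers":{"type":"number"},"squeeze":{"type":"number"}},"required":["increments"]}

```bash
mkdir -p pics; cat > h.py <<'E'
import numpy as np, cv2
from scipy.spatial.transform import Rotation as R
from cell import *
def cam(n,save=None):
    c=get_image(n)
    if save: cv2.imwrite('pics/'+save,c['image'][:,:,::-1])
    return c
def rot(c):
    a=np.array(c['attitude'],float)
    return a if a.shape==(3,3) else R.from_rotvec(a).as_matrix()
def w(c,p): return rot(c)@np.array(p)+np.array(c['xyz'])
def ray(c,u,v):
    x=np.array([(u-c['cx'])/c['fx'],(v-c['cy'])/c['fy']]);s=x.copy()
    for _ in range(20): s=x/(1+c['k1']*(s@s))
    return rot(c)@np.array([*s,1.])
def onz(c,u,v,z):
    d=ray(c,u,v);o=np.array(c['xyz']);return o+d*(z-o[2])/d[2]
def px(c,p):
    q=rot(c).T@(np.array(p)-np.array(c['xyz']));s=q[:2]/q[2];s=s*(1+c['k1']*(s@s))
    return np.array([s[0]*c['fx']+c['cx'],s[1]*c['fy']+c['cy']])
E
python3 - <<'E'
from h import *
print(observe(),tips_ahead)
for n in ['scene','side']:
    c=cam(n,n+'0.png');print(n,c['attitude'],c['xyz'])
    for t in ['lid_red','case_red','mat','lid_black']:
        for s in spot_in(n,t): 
            p=w(c,s['point']);print(t,round(s['score'],2),p.round(),px(c,p).round())
a=cv2.imread('pics/scene0.png');b=cv2.imread('pics/side0.png')
cv2.imwrite('pics/both.png',cv2.resize(np.vstack([a,b]),None,fx=.78,fy=.78))
E
```

```text
{'clock': 0.0, 'q': array([-1.39452459e+00,  5.28452700e-01,  1.43389221e+00, -3.59656977e-05,
        1.18142209e+00, -1.78454785e-01]), 'dq': array([-3.46830024e-04,  9.07499621e-05,  2.08058435e-04,  8.47699613e-04,
        3.41665145e-04, -7.36578111e-04]), 'tau': array([-1.00737849e-03, -4.42352915e+01, -1.78022969e+01, -3.52300585e-04,
        8.50008189e-03, -1.08860718e-05]), 'tcp_pos': array([ 216.98754791, -585.28687867,  199.24519107]), 'tool_rot': array([-3.09016431e+00, -5.53923827e-01,  4.84809840e-05]), 'wrist_force': array([ 0.3159919 ,  0.5964489 , -0.45799419]), 'torque': array([ 0.02925167,  0.04068103, -0.03036499]), 'opening': 85.4179311955724} 8.0
scene [-2.46454111 -0.69788416  0.19910103] [ 734.68511346 -489.20767538  893.61682087]
lid_red 0.81 [643. 159.  46.] [353. 191.]
case_red 0.93 [268. 193.  40.] [224. 121.]
case_red 0.91 [646. 139.  64.] [353. 194.]
mat 0.79 [ 532. -182.   -0.] [233. 295.]
lid_black 0.79 [474. 169.  44.] [290. 159.]
side [-0.5011578   2.73486615 -1.11526371] [225.49781227 590.17427777 696.2374734 ]
lid_red 0.87 [648. 185.  49.] [125. 232.]
case_red 0.9 [273. 211.  39.] [313. 310.]
case_red 0.81 [608. 206.  53.] [137. 245.]
mat 0.61 [ 522. -156.    3.] [253. 155.]
lid_black 0.94 [476. 188.  45.] [207. 261.]
```

View pics/scene0.png

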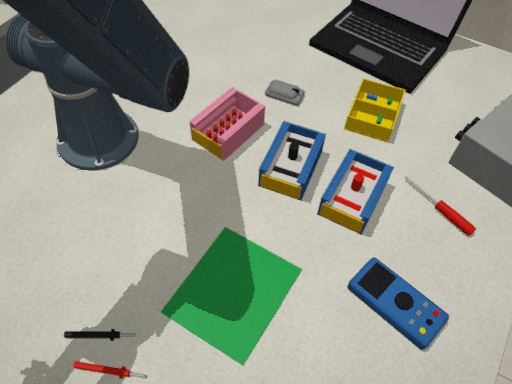

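View pics/side0.png

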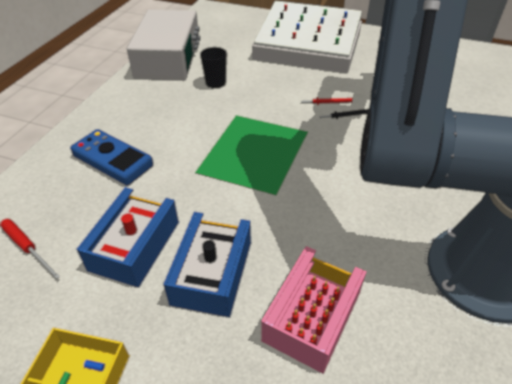

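The scene picture shows these candidates, by scene pixel:
- Red-knob lid in a blue case at (357,182), with its yellow lip at (343,216).
- Black-knob lid at (293,151).
- Pink lookalike with red pegs at (228,122).

I choose the blue case with the red knob. The mat is at (233,295).

```bash
cat > m.py <<'E'
from h import *
def red(c,roi=None,dark=90):
    im=c['image'].astype(int);m=(im[...,0]>dark)&(im[...,1]<.4*im[...,0])&(im[...,2]<.4*im[...,0])
    if roi is not None:
        k=np.zeros_like(m);k[roi[1]:roi[3],roi[0]:roi[2]]=1;m&=k
    n,l,s,ce=cv2.connectedComponentsWithStats(m.astype(np.uint8))
    return [(int(s[i,4]),ce[i],s[i,:4]) for i in range(1,n) if s[i,4]>8]
E
python3 - <<'E'
from m import *
for n,roi in [('scene',(315,145,400,235)),('side',(75,185,185,290))]:
    c=cam(n)
    for A,ce,b in red(c,roi): print(n,A,ce.round(1),b,onz(c,*ce,45).round(1),onz(c,*ce,85).round(1))
    # case outline check: mat
    im=cv2.cvtColor(c['image'],cv2.COLOR_RGB2HSV)
    m=cv2.inRange(im,(50,100,30),(75,255,255))
    k,_=cv2.findContours(m,cv2.RETR_EXTERNAL,cv2.CHAIN_APPROX_NONE);k=max(k,key=cv2.contourArea)
    q=cv2.approxPolyDP(k,12,True)[:,0]
    P=np.array([onz(c,*x,3) for x in q]);print(P.round(),P.mean(0).round(1))
    W=np.array([onz(c,*x,3)[:2] for x in k[:,0]],np.float32);print(cv2.minAreaRect(W))
    if n=='scene': cv2.imwrite('pics/crop1.png',cv2.resize(c['image'][110:240,250:400,::-1],None,fx=5,fy=4.5,interpolation=2))
E
```

```text
scene 269 [359.8 177.8] [351 166  26  25] [640.  204.1  45. ] [644.5 171.4  85. ]
scene 138 [346.9 202.8] [334 196  27  15] [643.4 123.   45. ] [647.7  94.1  85. ]
[[ 429.  -55.    3.]
 [ 427. -293.    3.]
 [ 623. -293.    3.]
 [ 625.  -57.    3.]] [ 526.3 -174.6    3. ]
((526.2391357421875, -175.00613403320312), (238.2078857421875, 198.47906494140625), 89.3926773071289)
side 99 [141.7 211.7] [130 208  24   9] [648.3 125.8  45. ] [622.4 154.3  85. ]
side 182 [128.4 223.4] [122 214  14  20] [656.4 161.4  45. ] [630.  187.8  85. ]
side 134 [114.2 250.2] [102 245  25  11] [645.9 225.9  45. ] [620.1 248.3  85. ]
[[ 620. -286.    3.]
 [ 621.  -55.    3.]
 [ 431.  -54.    3.]
 [ 428. -285.    3.]] [ 524.6 -170.2    3. ]
((525.15576171875, -170.08404541015625), (234.98892211914062, 194.767822265625), 89.33145904541016)
```

View pics/crop1.png

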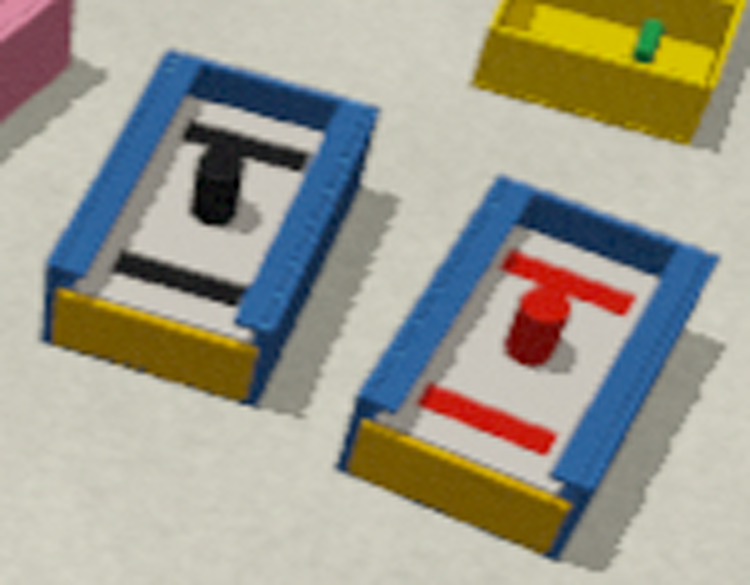

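Matches the description: blue case with red knob and red stripes, yellow lip facing −y, knob at about (645,172), yaw near 0. The mat centre is at about (526,−173). Next I'll turn the tool square and travel above the knob.

servo_tool(
  increments=[0, 0, 0, 6.8, 0, 0, 0, 6.8, 0, 0, 0, 6.7, 2, -3.4, 0, 0, 2, -3.4, 0, 0, 2, -3.4, 0, 0, 2, -3.4, 0, 0, 2, -3.4, 0, 0],
  fingers=-1,
  squeeze=40,
)

```text
clock: 1.27
tcp_pos: [317.6, -414.5, 200.3]
tool_rot: [3.141, -0.001, 0.001]
wrist_force: [0.5, 0.1, -0.6]
opening: 85.4
```

servo_tool(
  increments=[2, -3.4, 0, 0, 2, -3.4, 0, 0, 2, -3.4, 0, 0, 2, -3.4, 0, 0, 2, -3.4, 0, 0, 2, -3.4, 0, 0, 2, -3.4, 0, 0, 2, -3.4, 0, 0],
)

```text
clock: 1.93
tcp_pos: [477.8, -142.2, 200.6]
tool_rot: [3.141, 0.001, 0.001]
wrist_force: [-0.0, 0.0, -0.0]
opening: 85.6
```

servo_tool(
  increments=[2, -3.4, 0, 0, 2, -3.4, 0, 0, 2, -3.4, 0, 0, 2, -3.4, 0, 0, 2, -3.4, 0, 0, 2, -3.4, 0, 0, 1, -1.7, 0, 0, 0, 0, 0, 0],
)

```text
clock: 2.6
tcp_pos: [609.0, 81.3, 200.3]
tool_rot: [-3.14, -0.008, -0.004]
wrist_force: [0.9, -0.2, 0.3]
opening: 85.9
```

```bash
python3 - <<'E'
from m import *
c=cam('wrist','w1.png');print(c['xyz'],c['attitude'],observe()['tcp_pos'])
for A,ce,b in red(c): print(A,ce.round(1),b,onz(c,*ce,45).round(1),onz(c,*ce,85).round(1))
for t in ['lid_red','case_red']:
    for s in spot_in('wrist',t): print(t,s['score'],w(c,s['point']).round(1))
E
```

```text
[689.16675765  80.84118622 375.01122272] [ 2.05660607 -2.04711739 -0.32746998] [607.51961327  79.17815899 200.02101813]
577 [219.8 141.6] [213 116  14  52] [645.8 124.9  45. ] [651.1 119.6  85. ]
533 [137.3 144.8] [129 120  18  51] [642.1 225.2  45. ] [647.8 207.7  85. ]
312 [169.5 148.6] [160 138  20  21] [637.4 186.2  45. ] [643.7 173.4  85. ]
lid_red 0.9 [643.2 168.7  48.8]
case_red 0.92 [656.4 180.2  69. ]
case_red 0.67 [328.2 187.9  12.8]
```

View pics/w1.png

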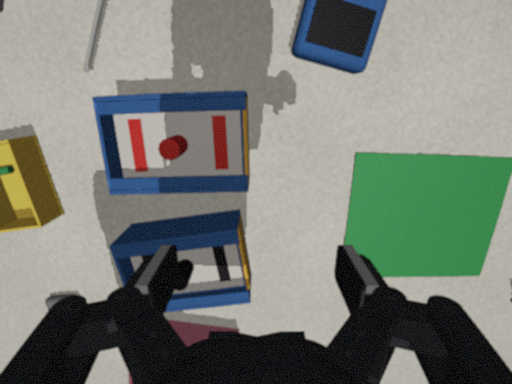

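Wrist view: red knob at (170,148), stripes at x 137 and 220, lip at (246,140), and the mat square at (430,215). The case yaw looks like about 2°. I'll check it on the rail edges.

```bash
python3 - <<'E'
from m import *
c=cam('wrist')
im=cv2.cvtColor(c['image'],cv2.COLOR_RGB2HSV)
b=cv2.inRange(im,(100,110,40),(125,255,255));b[:,:90]=0;b[:85]=0;b[:,255:]=0;b[203:]=0
def fit(cols,pick):
    P=[onz(c,u,pick(np.nonzero(b[:,u])[0]),69)[:2] for u in cols]
    P=np.array(P,np.float32);v=cv2.fitLine(P,cv2.DIST_HUBER,0,.01,.01).ravel()
    return np.degrees(np.arctan2(-v[0],v[1]))%180, v[2:]
print('outer far rail',fit(range(115,240),lambda r:r[0]-.5))
print('near rail inner', fit(range(125,240),lambda r:r[r>165][0]-.5))
print('far rail inner',fit(range(125,240),lambda r:r[r<125][-1]+.5))
m=cv2.inRange(im,(50,100,30),(75,255,255));k,_=cv2.findContours(m,0,1);k=max(k,key=cv2.contourArea)
print(cv2.minAreaRect(np.array([onz(c,*x,3)[:2] for x in k[:,0]],np.float32)))
E
```

```text
outer far rail (np.float32(1.3480988), array([700.37964, 157.65204], dtype=float32))
near rail inner (np.float32(1.3240051), array([608.7136 , 156.79509], dtype=float32))
far rail inner (np.float32(1.3692627), array([682.645  , 156.45471], dtype=float32))
((526.0196533203125, -172.21197509765625), (237.82571411132812, 198.57630920410156), 89.31051635742188)
```

Yaw is 1.35° and the knob is at (644,173). I'll go above it and take a check.

servo_tool(
  increments=[1.3, -3.2, 0, 0, 1.2, -3.2, 0, 0, 1.2, -3.2, 0, -1.4, 0, 0, 3, 0, 0, 0, 3, 0, 0, 0, 3, 0, 0, 0, 0, 0, 0, 0, 0, 0],
)

```text
clock: 3.47
tcp_pos: [642.2, 171.5, 108.8]
tool_rot: [3.141, 0.036, -0.008]
wrist_force: [0.5, 0.3, -0.2]
opening: 85.6
```

```bash
python3 - <<'E'
from m import *
c=cam('wrist','w2.png');o=observe();print(o['tcp_pos'],o['tool_rot'])
for A,ce,b in red(c): print(A,ce.round(1),b,onz(c,*ce,45).round(1),onz(c,*ce,85).round(1))
E
```

```text
[644.07740736 171.88707629 110.87022314] [3.14129678e+00 3.63654793e-02 1.92314815e-05]
917 [307.3 192.1] [299 161  18  64] [646.  124.7  45. ] [659.  132.8  85. ]
977 [197.5 193.1] [188 162  20  64] [642.8 224.9  45. ] [656.4 216.1  85. ]
789 [252. 205.] [238 185  28  38] [632.3 174.9  45. ] [647.6 174.5  85. ]
```

View pics/w2.png

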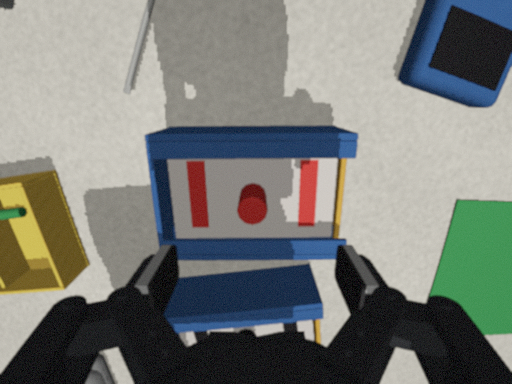

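Wrist view: knob top at about (252,208), centred between the fingers (stripes at x 197 and 307). Descending to grip.

servo_tool(
  increments=[0, -0.2, 2.5, 0, 0, 0, 2.5, 0, 0, 0, 0, 0, 0, 0, 0, 0, 0, 0, 0, 0],
)

```text
clock: 3.93
tcp_pos: [645.7, 175.0, 62.9]
tool_rot: [-3.141, -0.038, -0.007]
wrist_force: [0.3, -0.3, -0.5]
opening: 85.0
```

servo_tool(
  increments=[0, 0, 0, 0, 0, 0, 0, 0, 0, 0, 0, 0, 0, 0, 0, 0, 0, 0, 0, 0, 0, 0, 0, 0, 0, 0, 0, 0, 0, 0, 0, 0],
  fingers=1,
  squeeze=50,
)

```text
clock: 4.6
tcp_pos: [643.7, 175.2, 60.1]
tool_rot: [3.141, 0.039, -0.0]
wrist_force: [-0.0, -0.9, 0.2]
opening: -0.3
```

servo_tool(
  increments=[0, 0, 0, 0, 0, 0, 0, 0, 0, 0, 0, 0, 0, 0, 0, 0],
)

```text
clock: 4.93
tcp_pos: [643.7, 175.2, 60.1]
tool_rot: [3.141, 0.039, -0.0]
wrist_force: [0.3, 1.0, 0.3]
opening: 0.2
```

The opening reads 0, so the fingers closed on nothing. I need to look.

```bash
python3 - <<'E'
from m import *
o=observe();print(o['tcp_pos'],o['tool_rot'],o['opening'],o['wrist_force'])
a=cam('scene')['image'][110:240,290:420,::-1];b=cam('side')['image'][150:290,60:200,::-1];c=cam('wrist')['image'][:,:,::-1]
f=lambda x:cv2.resize(x,(390,390),interpolation=2)
cv2.imwrite('pics/chk3.png',np.hstack([f(a),f(b)]));cv2.imwrite('pics/w3.png',c)
E
```

```text
[643.68461113 175.172667    60.14953601] [ 3.14132565e+00  3.92223689e-02 -2.29533600e-04] 0.18817838069030224 [0.31707801 0.99781812 0.26732157]
```

View pics/chk3.png

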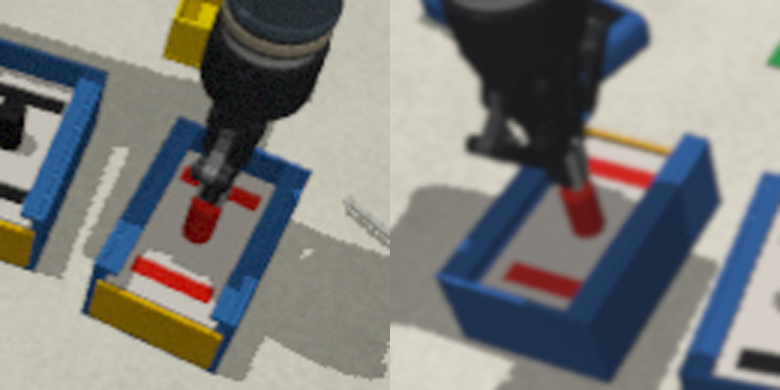

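View pics/w3.png

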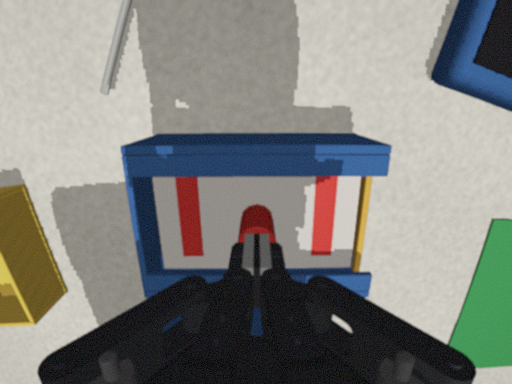

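```bash
python3 - <<'E'
from m import *
from cell import tips_ahead
print(tips_ahead)
C={n:cam(n) for n in ['scene','side','wrist']}
o=observe();T=o['tcp_pos']
def tri(obs):
    A=np.zeros((3,3));b=np.zeros(3)
    for n,u,v in obs:
        d=ray(C[n],u,v);d/=np.linalg.norm(d);M=np.eye(3)-np.outer(d,d);A+=M;b+=M@np.array(C[n]['xyz'])
    return np.linalg.solve(A,b)
print('tip sc+side',tri([('scene',357,177),('side',127.5,216)]).round(1))
print('tip sc+wrist',tri([('scene',357,177),('wrist',257,236)]).round(1))
print('knob foot sc+side',tri([('scene',356.5,190),('side',130,233)]).round(1))
for n in C:
    for dz in [-8,0,11,25]: print(n,dz,px(C[n],T+[0,0,dz]).round(1))
    print(n,'knob top/bottom',px(C[n],[644,174,85]).round(1),px(C[n],[644,174,45]).round(1))
print(o['q'])
E
```

```text
8.0
tip sc+side [639.7 171.9  84.3]
tip sc+wrist [639.7 175.4  75.6]
knob foot sc+side [646.7 174.7  35.4]
scene -8 [357.  185.1]
scene 0 [357.8 183. ]
scene 11 [358.8 180.1]
scene 25 [360.2 176.4]
scene knob top/bottom [360.1 176.9] [356.3 187.3]
side -8 [129.5 228. ]
side 0 [128.6 225.2]
side 11 [127.3 221.4]
side 25 [125.7 216.5]
side knob top/bottom [125.9 216. ] [130.5 229.9]
wrist -8 [255.7 220.1]
wrist 0 [255.7 224.7]
wrist 11 [255.6 231.8]
wrist 25 [255.5 242.1]
wrist knob top/bottom [257.5 241.5] [257.3 215.8]
[9.85635487e-02 7.49422250e-01 1.42642442e+00 8.76014547e-07
 9.65774768e-01 1.64435663e+00]
```

Fingertips appear near z 76–85 instead of 52. I'll raise and measure the real tip position.

servo_tool(
  increments=[0, 0, -3, 0, 0, 0, -3, 0, 0, 0, -2, 0, 0, 0, 0, 0, 0, 0, 0, 0],
)

```text
clock: 5.65
tcp_pos: [644.7, 175.3, 141.8]
tool_rot: [-3.141, -0.039, -0.005]
wrist_force: [0.2, 0.1, -1.1]
opening: -0.0
```

```bash
python3 - <<'E'
from m import *
o=observe();T=o['tcp_pos'];print(T,o['opening'])
im=[]
for n in ['scene','side']:
    c=cam(n);I=c['image'][:,:,::-1].copy()
    u,v=px(c,T).astype(int);x0,y0=u-55,v-65
    S=cv2.resize(I[y0:y0+110,x0:x0+110],(390,390),interpolation=2);k=390/110
    for dz in [-8,11,35]:
        p=(px(c,T+[0,0,dz])+.5-[x0,y0])*k;cv2.circle(S,tuple(int(t) for t in p),4,(0,255,0),1)
        print(n,dz,px(c,T+[0,0,dz]).round(1))
    print(x0,y0);im.append(S)
cv2.imwrite('pics/chk4.png',np.hstack(im))
E
```

```text
[644.70461218 175.2976241  141.83300724] -0.03719534931574577
scene -8 [365.7 162.9]
scene 11 [367.8 157.3]
scene 35 [370.5 149.9]
311 95
side -8 [119.2 198.1]
side 11 [116.7 190.6]
side 35 [113.4 180.6]
63 129
```

View pics/chk4.png

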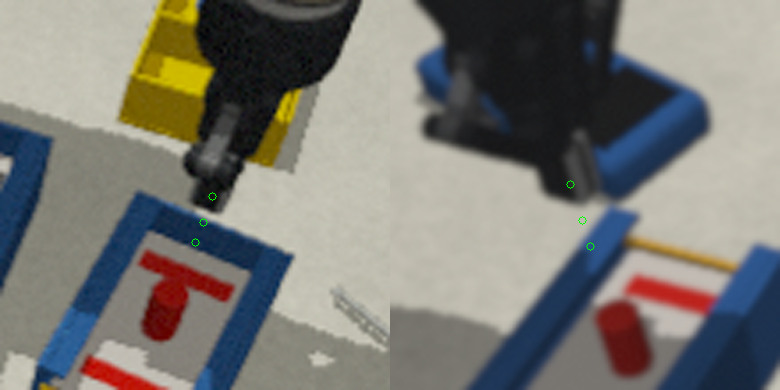

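The picture shows the real fingertips at about TCP z+24 (scene (370,154), side (114,185)), not 8 below it, and laterally they are on the axis. So the stated tool length is about 32 mm off. I'll use the measured tip and go to TCP z ≈ 30.

servo_tool(
  increments=[0, 0, 0, 0, 0, 0, 0, 0, 0, 0, 0, 0, 0, 0, 0, 0, 0, 0, 0, 0, 0, 0, 2.5, 0, 0, 0, 2.5, 0, 0, 0, 0, 0],
  fingers=-1,
)

```text
clock: 6.42
tcp_pos: [639.8, 174.7, 85.4]
tool_rot: [3.14, 0.039, -0.015]
wrist_force: [-0.7, -0.3, -0.7]
opening: 85.2
```

servo_tool(
  increments=[0, 0, 2, 0, 0, 0, 1.5, 0, 0, 0, 1, 0, 0, 0, 0, 0, 0, 0, 0, 0],
)

```text
clock: 6.83
tcp_pos: [643.8, 175.2, 45.4]
tool_rot: [3.141, 0.039, -0.0]
wrist_force: [0.5, 0.6, -0.4]
opening: 85.4
```

servo_tool(
  increments=[0, 0, 0.5, 0, 0, 0, 0.5, 0, 0, 0, 0.4, 0, 0, 0, 0, 0, 0, 0, 0, 0],
)

```text
clock: 7.25
tcp_pos: [643.5, 175.1, 31.0]
tool_rot: [3.141, 0.039, -0.001]
wrist_force: [-0.2, 0.6, -0.3]
opening: 85.1
```

servo_tool(
  increments=[0, 0, 0, 0, 0, 0, 0, 0, 0, 0, 0, 0, 0, 0, 0, 0, 0, 0, 0, 0, 0, 0, 0, 0, 0, 0, 0, 0, 0, 0, 0, 0],
  fingers=1,
  squeeze=50,
)

```text
clock: 7.92
tcp_pos: [644.0, 175.2, 31.6]
tool_rot: [3.141, 0.039, 0.001]
wrist_force: [0.0, 1.1, 2.4]
opening: 22.3
```

servo_tool(
  increments=[0, 0, 0, 0, 0, 0, 0, 0],
)

```text
clock: 8.08
tcp_pos: [644.0, 175.2, 31.6]
tool_rot: [-3.141, -0.039, -0.001]
wrist_force: [-0.1, 0.3, 2.8]
opening: 22.5
```

Gripped. Lifting 13 mm, level.

servo_tool(
  increments=[0, 0, -0.3, 0, 0, 0, -0.3, 0, 0, 0, -0.4, 0, 0, 0, -0.3, 0, 0, 0, 0, 0, 0, 0, 0, 0, 0, 0, 0, 0],
)

```text
clock: 8.67
tcp_pos: [643.6, 175.2, 44.1]
tool_rot: [-3.141, -0.039, 0.0]
wrist_force: [0.1, 0.6, -2.9]
opening: 22.4
```

```bash
python3 - <<'E'
from m import *
o=observe();print(o['tcp_pos'],o['opening'],o['wrist_force'],o['torque'])
c=cam('wrist');im=[]
for A,ce,b in red(c): print(A,ce.round(1),b,onz(c,*ce,58).round(1))
for n,x,y in [('scene',310,120),('side',70,170)]:
    im.append(cv2.resize(cam(n)['image'][y:y+110,x:x+110,::-1],(390,390),interpolation=2))
cv2.imwrite('pics/chk5.png',np.hstack(im))
E
```

```text
[643.57183656 175.16335741  44.14968993] 22.413188159832938 [ 0.14915995  0.6497952  -2.89059427] [0.09105034 0.00465233 0.00200688]
1890 [333.8 231.3] [320 189  29  89] [646.4 124.6  58. ]
1913 [179.1 232.6] [163 190  32  88] [643.  224.8  58. ]
2325 [256.4 256.2] [235 222  44  67] [626.9 174.3  58. ]
```

View pics/chk5.png

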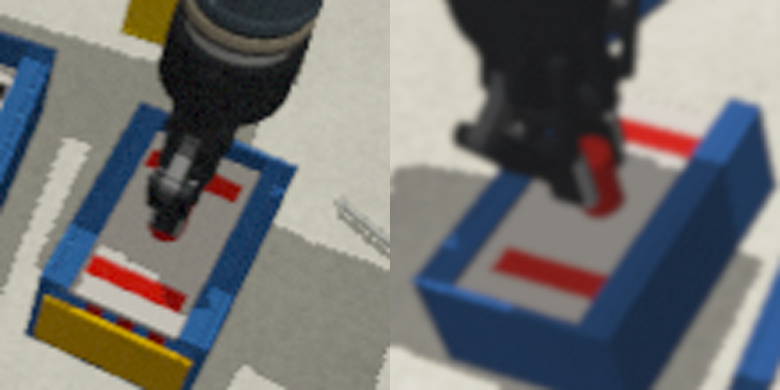

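Lid is raised level (stripe spacing is right for plate top z ≈ 58, red visible behind the lip) and held at the knob. Sliding out.

servo_tool(
  increments=[0, 0.5, 0, 0, 0, 0.8, 0, 0, 0, 1, 0, 0, 0, 1, 0, 0, 0, 1, 0, 0, 0, 1, 0, 0, 0, 0.5, 0, 0, 0, 0, 0, 0],
)

```text
clock: 9.48
tcp_pos: [645.4, 115.2, 44.3]
tool_rot: [3.141, 0.036, 0.0]
wrist_force: [-0.2, -0.6, -2.3]
opening: 22.5
```

servo_tool(
  increments=[0, 0.8, 0, 0, 0, 1.2, 0, 0, 0, 1.2, 0, 0, 0, 1.2, 0, 0, 0, 1.2, 0, 0, 0, 1.2, 0, 0, 0, 0.8, 0, 0, 0, 0, 0, 0],
)

```text
clock: 10.15
tcp_pos: [647.4, 38.7, 44.3]
tool_rot: [3.141, 0.035, 0.001]
wrist_force: [-0.3, 0.1, -2.5]
opening: 22.7
```

servo_tool(
  increments=[0, 0.8, 0, 0, 0, 1.2, 0, 0, 0, 1.2, 0, 0, 0, 1.2, 0, 0, 0, 1.2, 0, 0, 0, 1, 0, 0, 0, 0, 0, 0, 0, 0, 0, 0],
)

```text
clock: 10.82
tcp_pos: [648.7, -25.7, 44.2]
tool_rot: [-3.141, -0.036, -0.0]
wrist_force: [-0.1, 1.4, -1.1]
opening: 22.1
```

servo_tool(
  increments=[0, 0, 0, 1.3, -1, 1.2, 0, 0, -1.9, 2.2, 0, 0, -2, 2.4, 0, 0, -2, 2.4, 0, 0, -2, 2.4, 0, 0, -1.6, 2, 0, 0, -0.8, 1, 0, 0],
)

```text
clock: 11.48
tcp_pos: [534.2, -162.1, 44.3]
tool_rot: [-3.141, -0.001, 0.002]
wrist_force: [-0.4, 0.1, -1.2]
opening: 22.1
```

servo_tool(
  increments=[-0.8, 1, 0, 0, -0.2, 0.1, 0.7, 0, 0, 0, 1, 0, 0, 0, 1, 0, 0, 0, 0.8, 0, 0, 0, 0, 0, 0, 0, 0, 0, 0, 0, 0, 0],
)

```text
clock: 12.15
tcp_pos: [526.4, -171.5, 8.9]
tool_rot: [-3.141, -0.005, 0.0]
wrist_force: [0.7, -0.9, -0.7]
opening: 22.4
```

```bash
python3 - <<'E'
from m import *
o=observe();print(o['tcp_pos'],o['tool_rot'],o['opening'],o['wrist_force'])
c=cam('wrist','w6.png');k=o['tcp_pos'][2]+9
for A,ce,b in red(c): print(A,ce.round(1),onz(c,*ce,k+5).round(1))
E
```

```text
[ 526.35864167 -171.50468948    8.87742124] [-3.14138886e+00 -4.96036449e-03  3.13632979e-04] 22.37907891583203 [ 0.72328695 -0.92332837 -0.6990068 ]
1876 [333.8 231.3] [ 528.2 -222.1   22.9]
1883 [179.  232.4] [ 527.1 -121.9   22.9]
2308 [256.3 255.9] [ 510.1 -172.    22.9]
```

View pics/w6.png

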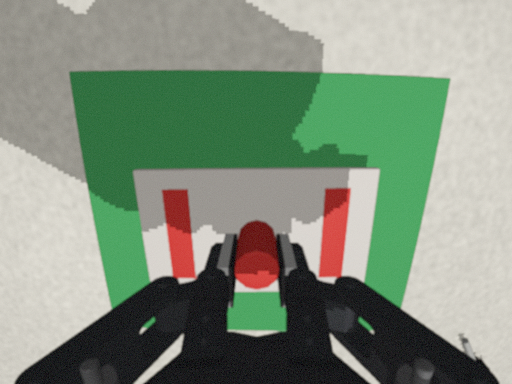

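Lid is held level over the mat, centred at about (527,−172), 15 mm above it. Lowering gently.

servo_tool(
  increments=[0, 0, 0.4, 0, 0, 0, 0.4, 0, 0, 0, 0.3, 0, 0, 0, 0.1, 0, 0, 0, 0, 0, 0, 0, 0, 0],
)

```text
clock: 12.7
tcp_pos: [526.0, -172.1, -2.9]
tool_rot: [-3.141, -0.003, 0.0]
wrist_force: [0.9, -0.3, -1.7]
opening: 22.3
```

servo_tool(
  increments=[0, 0, 0.1, 0, 0, 0, 0, 0, 0, 0, 0, 0],
)

```text
clock: 12.95
tcp_pos: [526.1, -172.1, -3.7]
tool_rot: [3.142, 0.003, 0.0]
wrist_force: [-0.6, 0.0, -1.9]
opening: 22.3
```

servo_tool(
  increments=[0, 0, 0.1, 0, 0, 0, 0, 0, 0, 0, 0, 0],
)

```text
clock: 13.2
tcp_pos: [526.0, -172.0, -4.8]
tool_rot: [-3.142, -0.003, 0.0]
wrist_force: [0.3, -0.1, -1.6]
opening: 22.2
```

servo_tool(
  increments=[0, 0, 0.1, 0, 0, 0, 0, 0, 0, 0, 0, 0],
)

```text
clock: 13.45
tcp_pos: [526.2, -172.1, -5.5]
tool_rot: [3.141, 0.003, 0.001]
wrist_force: [-1.0, 0.1, 1.4]
opening: 22.2
```

servo_tool(
  increments=[0, 0, 0.1, 0, 0, 0, 0, 0, 0, 0, 0, 0],
)

```text
clock: 13.7
tcp_pos: [526.2, -172.1, -5.5]
tool_rot: [3.141, 0.004, 0.001]
wrist_force: [-1.6, 0.1, 8.5]
opening: 22.1
```

Contact (8.5 N). Easing off slightly, then releasing and withdrawing.

servo_tool(
  increments=[0, 0, -0.1, 0, 0, 0, 0, 0],
)

```text
clock: 13.87
tcp_pos: [526.3, -172.1, -5.5]
tool_rot: [3.141, 0.004, 0.001]
wrist_force: [0.3, 0.4, 3.9]
opening: 22.3
```

servo_tool(
  increments=[0, 0, 0, 0, 0, 0, 0, 0, 0, 0, 0, 0, 0, 0, 0, 0, 0, 0, 0, 0, 0, 0, 0, 0, 0, 0, 0, 0, 0, 0, 0, 0],
  fingers=-1,
)

```text
clock: 14.53
tcp_pos: [526.0, -172.0, -5.8]
tool_rot: [-3.142, -0.004, 0.0]
wrist_force: [-0.3, 0.8, -0.8]
opening: 85.5
```

servo_tool(
  increments=[0, 0, -1, 0, 0, 0, -2, 0, 0, 0, -3, 0, 0, 0, -3.5, 0, 0, 0, -3.5, 0, 0, 0, -2, 0, 0, 0, 0, 0, 0, 0, 0, 0],
)

```text
clock: 15.2
tcp_pos: [526.8, -172.4, 146.2]
tool_rot: [3.14, 0.004, 0.005]
wrist_force: [0.2, -0.9, -1.0]
opening: 85.5
```

```bash
python3 - <<'E'
from m import *
o=observe();print(o['tcp_pos'],o['opening'],o['wrist_force'])
c=cam('wrist')
for A,ce,b in red(c): print(A,ce.round(1),onz(c,*ce,8).round(1))
d=cam('scene')
for t in ['lid_red','lid_black']:
    for s in spot_in('scene',t): print(t,round(s['score'],2),w(d,s['point']).round(1))
cv2.imwrite('pics/fin.png',cv2.resize(np.hstack([c['image'],d['image']])[:,:,::-1],(800,300),interpolation=3))
E
```

```text
[ 526.78504172 -172.44675937  146.24223307] 85.54737339261922 [ 0.18259918 -0.90089449 -0.95114652]
564 [213.  175.9] [ 526.1 -122.1    8. ]
540 [298.5 175.2] [ 527.  -222.5    8. ]
336 [255.8 184.8] [ 515.2 -172.4    8. ]
499 [451.5 263.5] [ 404.4 -438.7    8. ]
lid_red 0.66 [ 530.  -180.5    9.8]
lid_black 0.72 [474.  166.2  44.6]
```

View pics/fin.png

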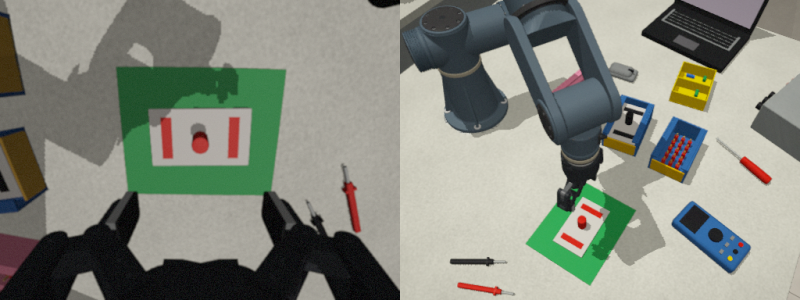

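The lid lies flat, knob up, centred on the mat at (526.5,−172.3). The gripper is clear and the black lid hasn't moved.

```bash
python3 -c "from cell import *;print(hand_in())"
```

```text
the job is handed in; nothing more can be done
None
```

The red-knob lid is out of its case and lying flat, knob up, in the middle of the green mat. I raised it 13 mm, slid it out over the yellow lip, lowered it until it touched (8.5 N) and released it. The job is handed in at about 15 s on the robot's clock.

**Last checks:**
- **Lid position:** the two stripes put the lid's centre at about (526.5, −172) mm. I measured the mat's centre at (526, −172).
- **Black lid:** still shut in its case, at (474, 166) mm; it read (474, 169) at the start.
- **Robot:** gripper open and about 150 mm above the release height, touching nothing.

**What failed or disagreed:**
- **First grasp:** it closed on nothing, above the knob, without touching it.
- **Tool length:** the pictures showed the real fingertips about 32 mm farther back than the stated `tips_ahead` of 8 mm. I used the measured value for the second grasp, which held.
- **Finger opening:** it read about 22 mm on the 24 mm knob.
- **Final lid spot:** the network placed the lid about 9 mm from the stripe measurement. I trusted the stripes, since the network gives only the middle of the visible surface.
- **Picture budget:** I viewed 11 pictures, one over the budget of 10.

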